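# Return the printing block to its row

## Robot

A 6-joint arm with a two-finger parallel gripper is mounted at the origin on the work surface. World frame = base frame: x ahead of the robot, y to its left, z up, the work surface at z = 0. Lengths are in m, angles in rad, forces in N, time in s.
With the tool pointing down it reaches from about 0.375 to 0.9 m from the base axis. Payload 3.1 kg.
Tool frame: the origin (TCP) lies at the very end of the fingers, on their centre line; the grasp point (between the pads) lies 19 mm behind it; z points along the fingers, y is the line along which they close (so a half turn about z gives the same grasp; the last joint's range is limited). The gripper opens to 87 mm and grips with 3 to 60 N. Pads are 19 mm wide; open, the fingers measure 117 mm over their backs; the gripper's body (75 mm by 190 mm) begins 51 mm behind the grasp point.
Start: joints at [-1.31, 0.527, 1.433, -0, 1.181, -0.178], TCP at [0.266, -0.566, 0.223] pointing down, gripper open.
Joint ranges: [-3.08, 3.08], [-0.75, 2.2], [0.22, 2.44], [-1.43, 4.57], [0, 2.65], [-2.85, 2.85]. Speed limits (rad/s): [2.79, 2.79, 3.14, 3.14, 3.14, 3.14].

## Interface

Orientations are given as a unit quaternion [x, y, z, w].
In Python, from rig import status, viewer, robot gives the robot as it stands.
- The arm moves only by the tool arm_command, never from a script. Its arguments are lists of equal length, an entry for each row: "delta_rot": the turn, a rotation vector about the tool's x, y, z in degrees, a list of three; "delta_pos": the shift along the tool's x, y, z in m, a list of three; "gripper": the closure, from -1 (fully open) to 1 (shut). In form: {"delta_rot": [[rx, ry, rz], ...], "delta_pos": [[dx, dy, dz], ...], "gripper": [gripper, ...]}. A call has 1 to 12 rows; each row is the pose to reach, as a shift and turn from the pose commanded when the call began, along the tool's axes at that moment; what a row does not reach only later rows make up. A row lasts 1/12 s, in which the tool goes at most 41.7 mm and 7.16 degrees, less where a joint would pass 70% of its speed; a pose out of reach is approached as far as the arm can. A call with a gripper value outside its range is refused whole. The fingers move at their own pace and stop on an object; "grip_force" is the grip in N (left out, the last holds). Time passes only in rows, so rows that repeat a pose let the fingers close. It gives the time, the measured TCP pose, the force, the opening and the grip force at its end, in the units of the state.
- status.get_obs(): the state, without advancing time (a new reading comes with each control period).
- viewer.camera(name): name is "scene" or "top"; returns a dict with "pixels" (384x512x3 uint8, blue, green, red), "fx", "fy", "cx", "cy" (pixels), "pose" (4x4, takes a point from camera to world coordinates). Camera axes: x right, y down, z forward; pixel columns grow to the right and rows downward; lengths in m; the calibration is good to about 2 mm. A picture is of the moment at which its call begins. There is no depth.
- robot.hand_in(): hands the job in; it is judged then, once.
The state is a dict: "time": time; "q": joint angles; "joint_velocities": joint speeds; "joint_torque": joint torques, N m; "position": TCP position; "tool_rot": TCP orientation; "ft_force": force on the tool from outside, world axes, zero at the start; "moment": the same for the moment, N m; "grip_width": finger opening in m; "grip_force": force on a finger pad.
Only numpy, scipy, OpenCV 4.12 (cv2) and the standard library are available. Lean on these libraries where they do the work, as an engineer would, in place of code of your own. Each camera call takes 0.05 s, during which the arm holds its last target. There are 200 camera calls.

## Task

The dark trough holds a row of five wooden printing blocks, but the one with the yellow-capped handle is standing outside and the other four have crept over its place. Ease the two red-capped blocks apart, each pushing the grey-capped block beyond it (there is room only if both sides go right up to the ends of the trough), then slide the yellow-capped block upright in between the two red ones until it stands fully down on the trough floor, and let go. Be gentle: do not ram the ends or force the block in, keep all the blocks upright, and leave everything else on the table alone.

Things in the scene. Friction and masses are not known exactly. Their poses are not given: they have to be found in the camera images.
- rack: dark wooden trough fixed to the table, open on top, stiff; origin at the centre of its underside, z up, y along the row (+y to the left end), x across. Outside 112 mm (x) by 233 mm (y); floor 10 mm thick; inside 203 mm long, 88 mm wide. Side walls reach 34 mm, end boards 68 mm above the table. The five blocks fill all but 3 mm of its length
- end_left: end board at the +y end of the trough, 15 mm thick, rigid; its origin is the same as the trough's; its inner face is at y = +101.5 mm
- end_right: end board at the -y end of the trough, 15 mm thick, rigid; its origin is the same as the trough's; its inner face is at y = -101.5 mm
- neighbour_left_mid (a point): centre of the red-capped block on the trough's +y side. Loose wooden printing block, 0.16 kg, 80 mm wide (its x): foot 40 mm thick (its y), 22 mm high; body above it 37 mm thick, up to 50 mm; on top an upright handle 20 (x) by 18 (y) by 45 mm high. The point is on its axis 48 mm above the underside (handle spans 2 to 47 mm above it). Its axes lie along the trough's
- neighbour_right_mid (a point): the same for the other red-capped block, on the trough's -y side, same size
- outer_1_mid (a point): centre (48 mm above the underside) of one of the two grey-capped blocks at the ends of the row, like the red ones except for the thickness of its foot along the row, which is between 34 and 46 mm (the two grey ones differ and together measure 80 mm; which is at which end varies). Gaps of a few mm separate it at the start from the end board and from its red neighbour
- outer_2_mid (a point): the same for the other grey-capped block
- loose_block_mid (a point): centre (48 mm above the underside) of the yellow-capped block that is to go into the row; it stands upright on the table; same shape and size as the red-capped ones (foot 80 x 40 mm, 22 mm high, body above it 37 mm thick up to 50 mm, handle 20 x 18 x 45 mm on top), but the two long bottom edges of its foot are bevelled by 4 mm; about 0.16 kg
- dye_jar: amber glass jar with wooden cap, 56 mm across, 75 mm high, near the yellow-capped block; bystander; origin at the centre of its underside
- cup: black mug, 70 mm across, 60 mm high; bystander; origin at the centre of its underside
- bowl: terracotta bowl, 110 mm across, 45 mm high; bystander; origin at the centre of its underside
- spool: wooden spool, 48 mm across, 50 mm high; bystander; origin at the centre of its underside
- brush: brush lying on the table beyond the trough; bystander
Mind the look-alikes: they are no part of the job. Leave any purple look-alike of the part that bears neighbour_right_mid alone.

How it is judged:
By the outcome, as a careful person would: the job done as asked, in the order asked, and still so for the second after the job is handed in, with the robot touching nothing.
It also fails if it takes over 72 s, if anything falls off the work surface, if the arm or the gripper's body presses on something with over 40 N, if the wrist force passes 120 N, or if a joint passes its speed limit or range.

## Working session

There is one attempt and no reset: what is moved stays moved. The work goes in short steps, Python scripts to look and compute and a tool call to move; the robot and the scene stay as the last step left them, time stands still between calls to the robot, and variables do not carry over. Pictures are saved under pics/ and viewed, at most 10 in all, crops included, and the job is handed in when it is done.

Besides the shell and the picture viewer there is one more tool, called by a JSON object that holds its "name" and its "arguments". arm_command: Moves the arm, as the interface text tells. Its arguments: {"type":"object","properties":{"delta_rot":{"type":"array","items":{"type":"array","items":{"type":"number"}}},"delta_pos":{"type":"array","items":{"type":"array","items":{"type":"number"}}},"gripper":{"type":"array","items":{"type":"number"}},"grip_force":{"type":"number"}},"required":["delta_rot","delta_pos","gripper"]}

```bash
mkdir -p pics
python3 - <<'E'
from rig import status, viewer
import cv2,numpy as np
for n in("scene","top"):
    c=viewer.camera(n); cv2.imwrite(f"pics/{n}0.png",c["pixels"]); print(n,c["fx"],c["fy"],c["cx"],c["cy"]); print(np.round(c["pose"],4))
s=status.get_obs(); print(s)
E
```

```text
scene 392.25611654261576 392.25611654261576 256.7444050145153 191.8220594755303
[[-0.4761  0.5104 -0.7161  1.3681]
 [ 0.8794  0.2748 -0.3888  0.4453]
 [-0.0017 -0.8149 -0.5796  0.7252]
 [ 0.      0.      0.      1.    ]]
top 359.320982298221 359.320982298221 250.69224805424614 191.531623756422
[[ 0.0171 -0.9976  0.0672  0.4917]
 [-0.9996 -0.0185 -0.0213  0.0134]
 [ 0.0225 -0.0669 -0.9975  1.0403]
 [ 0.      0.      0.      1.    ]]
{'time': 0.1, 'q': array([-1.31048139e+00,  5.28351494e-01,  1.43378669e+00, -2.94962865e-05,
        1.18142547e+00, -1.78499223e-01]), 'joint_velocities': array([ 0.00212132, -0.00026416, -0.00401043,  0.00047502, -0.00195134,
       -0.00038191]), 'joint_torque': array([-1.09381610e-03, -4.40986526e+01, -1.77149373e+01,  6.33464009e-02,
        5.33951609e-02, -5.25958933e-05]), 'position': array([ 0.26538449, -0.56511376,  0.22167886]), 'tool_rot': array([ 9.76024975e-01,  2.17656327e-01, -5.39306749e-05, -9.84116371e-04]), 'ft_force': array([ 0.06073982, -0.49146741, -0.48770375]), 'moment': array([ 0.01113749, -0.05424695,  0.02722807]), 'grip_force': 0.0, 'grip_width': 0.08708768424491951}
```

View pics/scene0.png

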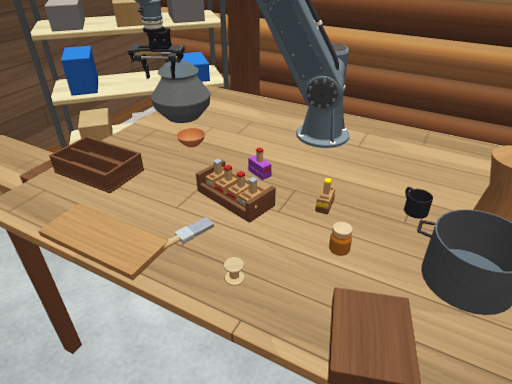

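View pics/top0.png

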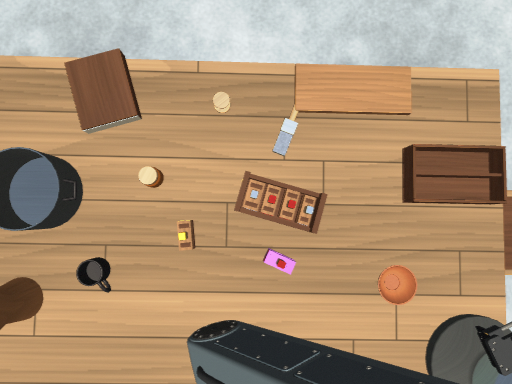

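The scene shows the trough with grey/red/red/grey caps at scene (235,185), and the yellow-capped block at scene (326,195), top (184,236). There are three red-capped candidates. Two are inside the trough, at top (271,199) and (291,204), and these are the ones meant. The third, at top (281,263), is on a purple body outside the trough, so it is the look-alike to leave alone. I'll confirm this in an enlarged crop and measure.

```bash
cat > h.py <<'E'
import cv2,numpy as np
from rig import status,viewer
def ray(c,u,v,z):
    d=c["pose"][:3,:3]@[(u-c["cx"])/c["fx"],(v-c["cy"])/c["fy"],1]; o=c["pose"][:3,3]
    return (o+d*(z-o[2])/d[2])
def line(c,u,v):
    d=c["pose"][:3,:3]@[(u-c["cx"])/c["fx"],(v-c["cy"])/c["fy"],1]; return c["pose"][:3,3],d/np.linalg.norm(d)
def tri(a,b):
    A=np.zeros((3,3));B=np.zeros(3)
    for o,d in(a,b):
        P=np.eye(3)-np.outer(d,d);A+=P;B+=P@o
    return np.linalg.solve(A,B)
def blobs(img,lo,hi,roi,amin=8):
    x0,y0,x1,y1=roi; h=cv2.cvtColor(img,cv2.COLOR_BGR2HSV)[y0:y1,x0:x1]
    m=cv2.inRange(h,lo,hi)
    n,l,s,ce=cv2.connectedComponentsWithStats(m)
    return [(int(s[i,4]),np.round(ce[i]+[x0,y0],2).tolist(),s[i,:4].tolist()) for i in range(1,n) if s[i,4]>=amin]
RED=((0,190,110),(6,255,255));YEL=((26,190,150),(34,255,255));GREY=((90,15,120),(125,90,255))
def crop(img,roi,f,fn):
    x0,y0,x1,y1=roi; cv2.imwrite(fn,cv2.resize(img[y0:y1,x0:x1],None,fx=f,fy=f,interpolation=cv2.INTER_CUBIC))
E
python3 - <<'E'
from h import *
t=viewer.camera("top");s=viewer.camera("scene")
a=cv2.resize(t["pixels"][160:280,165:335],None,fx=4.7,fy=4.7,interpolation=2)
cv2.imwrite("pics/c1.png",a)
b=cv2.resize(s["pixels"][140:260,185:355],None,fx=4.7,fy=4.7,interpolation=2)
cv2.imwrite("pics/c2.png",b)
for n,c,r in(("RED",RED,0),("YEL",YEL,0),("GREY",GREY,0)):
    print(n,"top",[x for x in blobs(t["pixels"],*c,(165,160,335,280))]);print(n,"scene",blobs(s["pixels"],*c,(185,140,355,260)))
# rack outline in top
h=cv2.cvtColor(t["pixels"],cv2.COLOR_BGR2HSV)
m=((h[...,2]<110)&(h[...,1]>90)).astype(np.uint8);m[:160]=0;m[240:]=0;m[:,:225]=0;m[:,335:]=0
m=cv2.morphologyEx(m,cv2.MORPH_OPEN,np.ones((2,2)))
pts=cv2.findNonZero(m);r=cv2.minAreaRect(pts);print(r);
for p in cv2.boxPoints(r): print(p,ray(t,*p,0.05).round(4))
E
```

```text
RED top [(47, [271.72, 198.66], [103, 35, 8, 8]), (46, [291.3, 203.72], [123, 40, 8, 8]), (44, [281.11, 263.52], [113, 100, 8, 8])]
RED scene [(18, [259.56, 149.72], [72, 8, 6, 5]), (27, [227.37, 167.3], [39, 25, 8, 6]), (10, [267.1, 169.6], [79, 28, 7, 4]), (28, [240.5, 173.79], [52, 32, 8, 5])]
YEL top []
YEL scene [(24, [327.67, 179.67], [140, 38, 6, 5])]
GREY top [(38, [254.0, 193.84], [86, 31, 7, 7]), (38, [309.42, 209.39], [141, 46, 8, 8])]
GREY scene [(103, [318.99, 141.74], [119, 0, 27, 5]), (32, [338.81, 141.25], [149, 0, 12, 5]), (13, [217.31, 160.31], [30, 19, 6, 3]), (17, [252.65, 178.71], [65, 37, 6, 4]), (161, [200.07, 224.57], [4, 78, 23, 14]), (45, [187.29, 231.53], [0, 87, 8, 10])]
((299.36962890625, 210.03030395507812), (39.974788665771484, 39.517738342285156), 10.124671936035156)
[276.22006 225.96788] [ 0.4649 -0.0796  0.05  ]
[283.1669  187.06554] [ 0.5726 -0.0975  0.05  ]
[322.5192  194.09273] [ 0.5551 -0.2071  0.05  ]
[315.57236 232.99507] [ 0.4474 -0.1883  0.05  ]
```

View pics/c1.png

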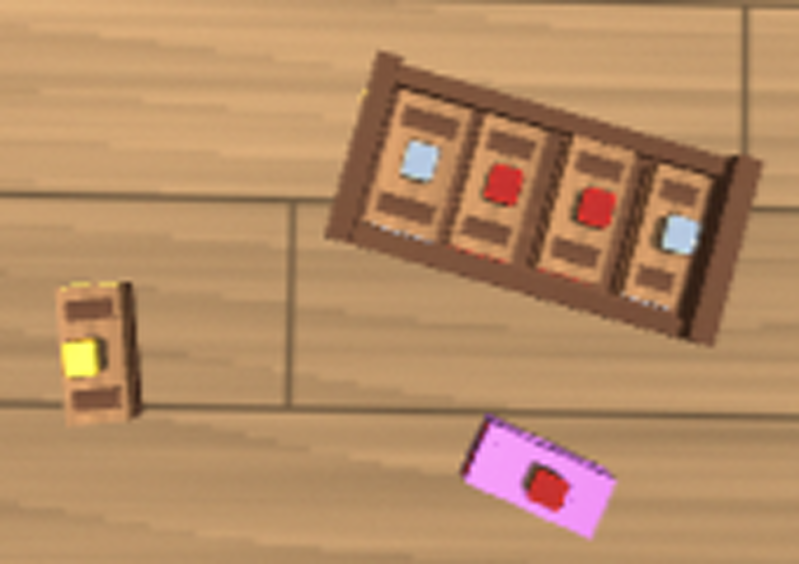

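View pics/c2.png

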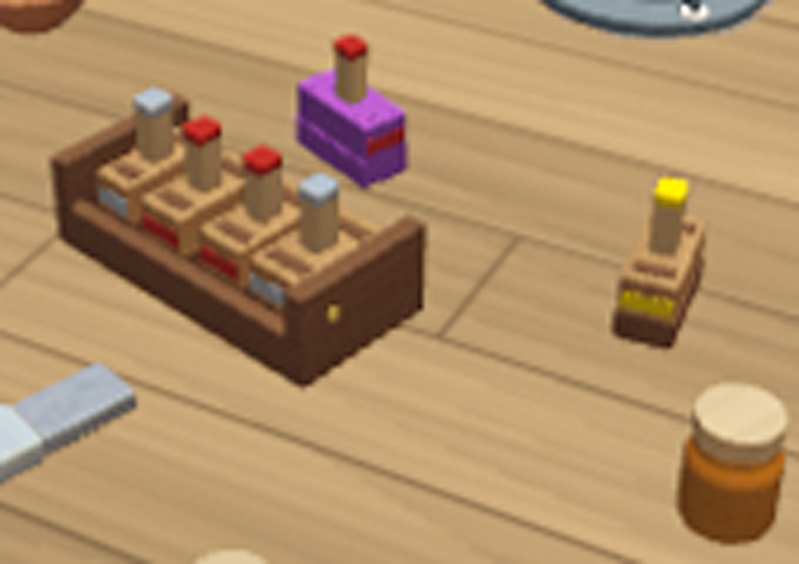

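Confirmed: the purple block with the red cap is outside the trough and stays untouched. The red neighbours are inside, and in the top view the grey block on the left is the thicker one. Next I'll compute poses.

Run:
```python
from h import *
t=viewer.camera("top");s=viewer.camera("scene")
C=np.array([[380,52],[328,238],[714,345],[760,160]])/4.7+[165,160]-.4
W=np.array([ray(t,*p,.068)[:2] for p in C]);print("corners",W.round(4))
ctr=W.mean(0);ey=(W[0]+W[1]-W[2]-W[3]);print("len",np.linalg.norm(ey)/2,"wid",np.linalg.norm(W[0]+W[3]-W[1]-W[2])/2)
ey/=np.linalg.norm(ey);ex=np.array([ey[1],-ey[0]]);yaw=np.degrees(np.arctan2(ex[1],ex[0]));print("ctr",ctr.round(4),"yaw",yaw)
T=dict(gL=(254,193.84),rL=(271.72,198.66),rR=(291.3,203.72),gR=(309.42,209.39))
# caps: intersection with plane z=.105 (top) and triangulated for reds
for k,p in T.items():
    w=ray(t,*p,.104)[:2]; print(k,w.round(4),"rack",np.round([(w-ctr)@ex*1e3,(w-ctr)@ey*1e3],1))
S=dict(gL=(252.65,178.71),rL=(240.5,173.79),rR=(227.37,167.3),gR=(217.31,160.31))
for k in S: w=ray(s,*S[k],.104)[:2];print(" scene",k,np.round([(w-ctr)@ex*1e3,(w-ctr)@ey*1e3],1),tri(line(t,*T[k]),line(s,*S[k])).round(4))
h=cv2.cvtColor(t["pixels"],cv2.COLOR_BGR2HSV)
y=blobs(t["pixels"],(26,170,120),(34,255,255),(165,215,205,265),3);y=blobs(t["pixels"],(22,150,150),(36,255,255),(170,220,200,255),3);print(y)
for b in y: print(ray(t,*b[1],.094).round(4))
print("scene",ray(s,327.67,179.67,.094).round(4))
# yellow block top face corners in crop (z=.05)
Y=np.array([[57,287],[122,284],[133,416],[68,423]])/4.7+[165,160]-.4
V=np.array([ray(t,*p,.05)[:2] for p in Y]);e=V[0]+V[1]-V[2]-V[3];print("Y ctr",V.mean(0).round(4),"xaxis deg",np.degrees(np.arctan2(e[1],e[0])))
```

```text
corners [[ 0.614   0.0079]
 [ 0.5058  0.0358]
 [ 0.4483 -0.1872]
 [ 0.5554 -0.2135]]
len 0.22966695769915269 wid 0.11096357868161645
ctr [ 0.5309 -0.0893] yaw -14.652407106843256
gL [ 0.549  -0.0153] rack [-1.2 76.1]
rL [ 0.5372 -0.0618] rack [-0.8 28.1]
rR [ 0.5249 -0.1133] rack [  0.3 -24.7]
gR [ 0.5109 -0.1609] rack [ -1.1 -74.3]
 scene gL [-1.6 78.8] [ 0.5485 -0.0143  0.1031]
 scene rL [ 3.7 34.8] [ 0.537  -0.0614  0.0991]
 scene rR [  5.1 -19.3] [ 0.5249 -0.1136  0.0995]
 scene gR [ -1.8 -71.7] [ 0.5104 -0.16    0.1034]
[(11, [179.0, 234.18], [8, 13, 4, 4]), (22, [183.36, 236.41], [9, 12, 7, 8])]
[0.4406 0.1783 0.094 ]
[0.435  0.1668 0.094 ]
scene [0.4373 0.1741 0.094 ]
Y ctr [0.4374 0.1701] xaxis deg 6.374704081588484
```

```bash
cat >> h.py <<'E'
from scipy.spatial.transform import Rotation as R
CTR=np.array([.5309,-.0893]);YAW=-14.65
def rk(x,y,z):  # rack mm -> world
    a=np.radians(YAW);return np.array([CTR[0]+(x*np.cos(a)-y*np.sin(a))/1e3,CTR[1]+(x*np.sin(a)+y*np.cos(a))/1e3,z])
def torack(p):
    a=np.radians(YAW);d=(np.asarray(p)[:2]-CTR)*1e3;return np.array([d[0]*np.cos(a)+d[1]*np.sin(a),-d[0]*np.sin(a)+d[1]*np.cos(a)])
def st():
    s=status.get_obs();p=s["position"];r=R.from_quat(s["tool_rot"]);x=r.apply([1,0,0])
    print("t %.1f"%s["time"],"pos",p.round(4),"yaw %.2f"%np.degrees(np.arctan2(x[1],x[0])),"rack",torack(p).round(1),"F",s["ft_force"].round(1),"w %.4f"%s["grip_width"],"gf %.1f"%s["grip_force"]);return s,p,r
def go(target,yaw=YAW):
    s,p,r=st();w=np.radians(yaw)
    T=R.from_matrix(np.array([[np.cos(w),np.sin(w),0],[np.sin(w),-np.cos(w),0],[0,0,-1]]))
    print("dpos",r.inv().apply(np.array(target)-p).round(4),"drot",np.degrees((r.inv()*T).as_rotvec()).round(2))
E
python3 -c "
from h import *
go(rk(-0.5,28,.15))"
```

```text
t 0.3 pos [ 0.2655 -0.5655  0.2222] yaw 25.14 rack [-136.3 -527.9] F [ 0.9 -0.4 -0.2] w 0.0871 gf 0.0
dpos [ 0.4601 -0.3402  0.0725] drot [-4.000e-02  1.000e-02  3.979e+01]
```

{"name": "arm_command", "arguments": {"delta_rot": [[0, 0, 7], [0, 0, 14], [0, 0, 21], [0, 0, 28], [0, 0, 35], [0, 0, 39.8], [0, 0, 39.8], [0, 0, 39.8], [0, 0, 39.8], [0, 0, 39.8], [0, 0, 39.8], [0, 0, 39.8]], "delta_pos": [[0.02, -0.015, 0], [0.05, -0.037, 0], [0.083, -0.061, 0], [0.116, -0.086, 0], [0.149, -0.11, 0], [0.182, -0.135, 0], [0.215, -0.159, 0], [0.248, -0.183, 0], [0.281, -0.208, 0], [0.314, -0.232, 0], [0.347, -0.257, 0], [0.38, -0.281, 0]], "gripper": [0.26, 0.26, 0.26, 0.26, 0.26, 0.26, 0.26, 0.26, 0.26, 0.26, 0.26, 0.26], "grip_force": 10}}

```text
time: 1.3
position: [0.4907, -0.1479, 0.2227]
tool_rot: [0.992, -0.128, 0.0, 0.0]
ft_force: [1.0, -1.0, -0.3]
grip_width: 0.0325
grip_force: 0.0
```

```bash
python3 -c "
from h import *
go(rk(-0.5,28,.13))"
```

```text
t 1.3 pos [ 0.4907 -0.1479  0.2227] yaw -14.66 rack [-24.  -66.9] F [ 1.  -1.  -0.3] w 0.0325 gf 0.0
dpos [ 0.0235 -0.0949  0.0927] drot [ 0.   -0.01 -0.01]
```

{"name": "arm_command", "arguments": {"delta_rot": [[0, 0, 0], [0, 0, 0], [0, 0, 0], [0, 0, 0], [0, 0, 0], [0, 0, 0], [0, 0, 0], [0, 0, 0]], "delta_pos": [[0.008, -0.03, 0.0], [0.016, -0.065, 0.015], [0.0235, -0.095, 0.04], [0.0235, -0.095, 0.065], [0.0235, -0.095, 0.085], [0.0235, -0.095, 0.093], [0.0235, -0.095, 0.093], [0.0235, -0.095, 0.093]], "gripper": [0.26, 0.26, 0.26, 0.26, 0.26, 0.26, 0.26, 0.26]}}

```text
time: 1.97
position: [0.5371, -0.0644, 0.1297]
tool_rot: [0.992, -0.128, -0.0, -0.0]
ft_force: [0.4, -0.4, 0.6]
grip_width: 0.0322
grip_force: 0.0
```

```bash
python3 -c "
from h import *
go(rk(-0.5,28,.067))
t=viewer.camera('top');s=viewer.camera('scene')
a=cv2.resize(t['pixels'][150:250,215:345],None,fx=5,fy=5,interpolation=2)
b=cv2.resize(s['pixels'][80:230,180:290],None,fx=3.3,fy=3.3,interpolation=2)[:500]
b=cv2.resize(s['pixels'][110:230,180:290],None,fx=4.5,fy=4.5,interpolation=2)
cv2.imwrite('pics/c3.png',b)
"
```

```text
t 2.0 pos [ 0.5371 -0.0644  0.1297] yaw -14.69 rack [-0.3 25.7] F [ 0.4 -0.4  0.6] w 0.0322 gf 0.0
dpos [-0.0002 -0.0023  0.0627] drot [-0.    0.   -0.04]
```

View pics/c3.png

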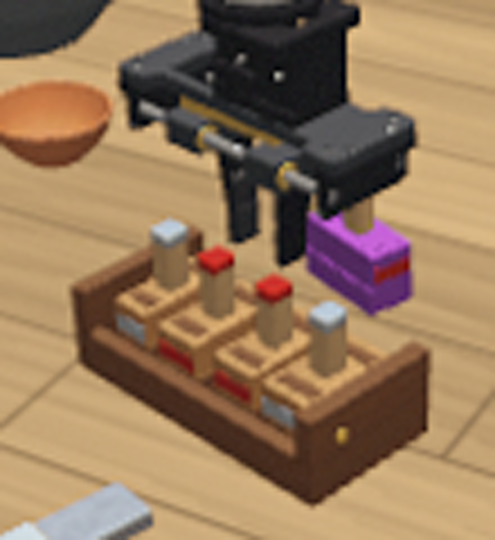

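```bash
python3 -c "
from h import *
s,p,r=st()
for n in('scene','top'):
    c=viewer.camera(n);X=np.linalg.inv(c['pose'])
    for q in(p,rk(0,28,.105),rk(0,33,.105),rk(0,28,.06)):
        w=X@[*q,1];print(n,(w[:2]/w[2]*c['fx']+[c['cx'],c['cy']]).round(1))
    print(blobs(c['pixels'],(0,190,190),(6,255,255),(215,150,290,210)))
"
```

```text
t 2.1 pos [ 0.5379 -0.0648  0.1308] yaw -14.71 rack [ 0.6 25.5] F [0.3 0.4 0.4] w 0.0321 gf 0.0
scene [238.7 164.4]
scene [239.7 172.1]
scene [240.9 172.8]
scene [240.1 184.8]
[(13, [227.31, 166.69], [10, 16, 6, 3]), (14, [240.14, 172.93], [22, 22, 7, 3])]
top [273.7 197.9]
top [271.9 198.4]
top [270.  197.8]
top [270.6 199.1]
[]
```

{"name": "arm_command", "arguments": {"delta_rot": [[0, 0, 0], [0, 0, 0], [0, 0, 0], [0, 0, 0], [0, 0, 0], [0, 0, 0], [0, 0, 0], [0, 0, 0]], "delta_pos": [[-0.0005, -0.0035, 0], [-0.0005, -0.0035, 0], [-0.0005, -0.0035, 0.01], [-0.0005, -0.0035, 0.025], [-0.0005, -0.0035, 0.04], [-0.0005, -0.0035, 0.055], [-0.0005, -0.0035, 0.063], [-0.0005, -0.0035, 0.063]], "gripper": [0.26, 0.26, 0.26, 0.26, 0.26, 0.26, 0.26, 0.26]}}

```text
time: 2.83
position: [0.5358, -0.06, 0.0645]
tool_rot: [0.992, -0.128, -0.002, -0.0]
ft_force: [-0.2, 0.6, 0.3]
grip_width: 0.0321
grip_force: 0.0
```

{"name": "arm_command", "arguments": {"delta_rot": [[0, 0, 0], [0, 0, 0], [0, 0, 0], [0, 0, 0], [0, 0, 0], [0, 0, 0]], "delta_pos": [[0, 0, 0], [0, 0, 0], [0, 0, 0], [0, 0, 0], [0, 0, 0], [0, 0, 0]], "gripper": [0.4, 0.5, 0.6, 0.7, 0.8, 0.8]}}

```text
time: 3.33
position: [0.5379, -0.0606, 0.0673]
tool_rot: [0.992, -0.128, 0.001, 0.0]
ft_force: [0.0, -0.6, 2.4]
grip_width: 0.0177
grip_force: 10.0
```

```bash
python3 -c "
from h import *
st()
t=viewer.camera('scene')
cv2.imwrite('pics/c4.png',cv2.resize(t['pixels'][120:230,180:290],None,fx=4.5,fy=4.5,interpolation=2))
"
```

```text
t 3.3 pos [ 0.5379 -0.0606  0.0673] yaw -14.66 rack [-0.4 29.5] F [ 0.  -0.6  2.4] w 0.0177 gf 10.0
```

View pics/c4.png

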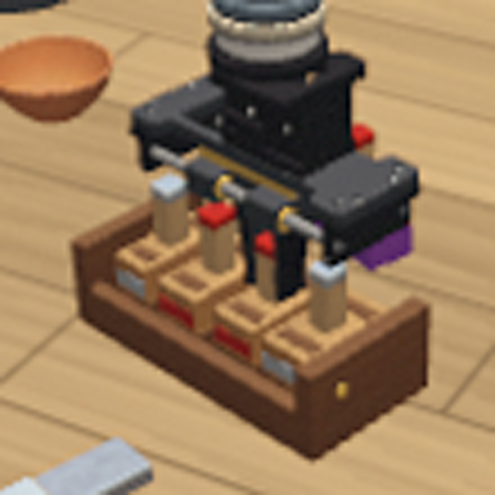

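The left red handle is held (opening 17.7 mm). I'll push it towards +y in small steps and watch the force.

{"name": "arm_command", "arguments": {"delta_rot": [[0, 0, 0], [0, 0, 0], [0, 0, 0], [0, 0, 0], [0, 0, 0], [0, 0, 0]], "delta_pos": [[0, -0.001, 0], [0, -0.002, 0], [0, -0.003, 0], [0, -0.004, 0], [0, -0.005, 0], [0, -0.005, 0]], "gripper": [0.8, 0.8, 0.8, 0.8, 0.8, 0.8], "grip_force": 20}}

```text
time: 3.88
position: [0.5401, -0.0565, 0.0673]
tool_rot: [0.992, -0.127, 0.002, 0.001]
ft_force: [0.6, -2.6, 5.2]
grip_width: 0.0179
grip_force: 20.0
```

{"name": "arm_command", "arguments": {"delta_rot": [[0, 0, 0], [0, 0, 0], [0, 0, 0], [0, 0, 0]], "delta_pos": [[0, -0.001, 0], [0, -0.002, 0], [0, -0.002, 0], [0, -0.002, 0]], "gripper": [0.8, 0.8, 0.8, 0.8]}}

```text
time: 4.22
position: [0.5406, -0.0548, 0.0674]
tool_rot: [0.992, -0.127, 0.002, 0.001]
ft_force: [0.7, -2.9, 5.1]
grip_width: 0.0175
grip_force: 20.0
```

{"name": "arm_command", "arguments": {"delta_rot": [[0, 0, 0], [0, 0, 0], [0, 0, 0], [0, 0, 0]], "delta_pos": [[0, -0.001, 0], [0, -0.002, 0], [0, -0.002, 0], [0, -0.002, 0]], "gripper": [0.8, 0.8, 0.8, 0.8]}}

```text
time: 4.55
position: [0.5412, -0.0529, 0.0674]
tool_rot: [0.992, -0.127, 0.002, 0.001]
ft_force: [1.7, -4.1, 4.9]
grip_width: 0.0178
grip_force: 20.0
```

```bash
python3 -c "
from h import *
st()"
```

```text
t 4.5 pos [ 0.5412 -0.0529  0.0674] yaw -14.61 rack [ 0.8 37.9] F [ 1.7 -4.1  4.9] w 0.0178 gf 20.0
```

{"name": "arm_command", "arguments": {"delta_rot": [[0, 0, 0], [0, 0, 0], [0, 0, 0], [0, 0, 0]], "delta_pos": [[0, -0.001, -0.0005], [0, -0.002, -0.001], [0, -0.002, -0.001], [0, -0.002, -0.001]], "gripper": [0.8, 0.8, 0.8, 0.8]}}

```text
time: 4.88
position: [0.541, -0.0523, 0.0675]
tool_rot: [0.992, -0.127, 0.001, 0.002]
ft_force: [0.3, -9.4, 1.3]
grip_width: 0.0177
grip_force: 20.0
```

{"name": "arm_command", "arguments": {"delta_rot": [[0, 0, 0], [0, 0, 0], [0, 0, 0], [0, 0, 0]], "delta_pos": [[0, -0.001, 0], [0, -0.002, 0], [0, -0.002, 0], [0, -0.002, 0]], "gripper": [0.8, 0.8, 0.8, 0.8]}}

```text
time: 5.22
position: [0.5412, -0.0518, 0.0677]
tool_rot: [0.992, -0.126, 0.001, 0.003]
ft_force: [-2.7, -13.2, 1.7]
grip_width: 0.018
grip_force: 20.1
```

```bash
python3 -c "
from h import *
st()"
```

```text
t 5.2 pos [ 0.5412 -0.0518  0.0677] yaw -14.49 rack [ 0.4 38.9] F [ -2.7 -13.2   1.7] w 0.0180 gf 20.1
```

{"name": "arm_command", "arguments": {"delta_rot": [[0, 0, 0], [0, 0, 0], [0, 0, 0], [0, 0, 0], [0, 0, 0], [0, 0, 0], [0, 0, 0], [0, 0, 0], [0, 0, 0], [0, 0, 0]], "delta_pos": [[0, 0.001, 0], [0, 0.0025, 0], [0, 0.0025, 0], [0, 0.0025, 0], [0, 0.0025, 0], [0, 0.0025, 0], [0, 0.0025, -0.015], [0, 0.0025, -0.035], [0, 0.0025, -0.055], [0, 0.0025, -0.062]], "gripper": [0.8, 0.8, 0.8, 0.4, 0.4, 0.4, 0.4, 0.4, 0.4, 0.4], "grip_force": 20}}

```text
time: 6.05
position: [0.5408, -0.0498, 0.1314]
tool_rot: [0.992, -0.127, 0.001, -0.0]
ft_force: [-0.6, 0.1, -0.1]
grip_width: 0.0265
grip_force: 0.0
```

```bash
python3 -c "
from h import *
go(rk(2,-23.5,.13))
c=viewer.camera('scene');print(blobs(c['pixels'],(0,190,190),(6,255,255),(215,150,290,210)))"
```

```text
t 6.0 pos [ 0.5408 -0.0498  0.1314] yaw -14.63 rack [-0.5 40.7] F [-0.6  0.1 -0.1] w 0.0265 gf 0.0
dpos [0.0024 0.0642 0.0014] drot [-0.03 -0.14  0.02]
[(13, [227.31, 166.69], [10, 16, 6, 3]), (15, [242.0, 174.0], [24, 23, 7, 3])]
```

{"name": "arm_command", "arguments": {"delta_rot": [[0, 0, 0], [0, 0, 0], [0, 0, 0], [0, 0, 0], [0, 0, 0], [0, 0, 0], [0, 0, 0], [0, 0, 0], [0, 0, 0], [0, 0, 0], [0, 0, 0], [0, 0, 0]], "delta_pos": [[0.001, 0.02, 0], [0.002, 0.045, 0], [0.0025, 0.064, 0], [0.0025, 0.064, 0], [0.0025, 0.064, 0], [0.0025, 0.064, 0], [0.0025, 0.064, 0.015], [0.0025, 0.064, 0.03], [0.0025, 0.064, 0.045], [0.0025, 0.064, 0.058], [0.0025, 0.064, 0.0635], [0.0025, 0.064, 0.0635]], "gripper": [0.26, 0.26, 0.26, 0.26, 0.26, 0.26, 0.26, 0.26, 0.26, 0.26, 0.26, 0.26]}}

```text
time: 7.1
position: [0.5252, -0.1113, 0.0646]
tool_rot: [0.992, -0.127, -0.002, -0.001]
ft_force: [0.9, 0.4, -0.0]
grip_width: 0.0327
grip_force: 0.0
```

{"name": "arm_command", "arguments": {"delta_rot": [[0, 0, 0], [0, 0, 0], [0, 0, 0], [0, 0, 0], [0, 0, 0], [0, 0, 0]], "delta_pos": [[0, 0, 0], [0, 0, 0], [0, 0, 0], [0, 0, 0], [0, 0, 0], [0, 0, 0]], "gripper": [0.4, 0.5, 0.6, 0.7, 0.8, 0.8]}}

```text
time: 7.6
position: [0.5267, -0.1129, 0.0668]
tool_rot: [0.992, -0.128, 0.001, 0.0]
ft_force: [0.1, 1.1, 4.2]
grip_width: 0.0175
grip_force: 20.0
```

```bash
python3 -c "
from h import *
st()"
```

```text
t 7.6 pos [ 0.5267 -0.1129  0.0668] yaw -14.67 rack [  1.9 -23.9] F [0.1 1.1 4.2] w 0.0175 gf 20.0
```

{"name": "arm_command", "arguments": {"delta_rot": [[0, 0, 0], [0, 0, 0], [0, 0, 0], [0, 0, 0], [0, 0, 0], [0, 0, 0], [0, 0, 0], [0, 0, 0], [0, 0, 0], [0, 0, 0], [0, 0, 0], [0, 0, 0]], "delta_pos": [[0, 0.0, -0.001], [0, 0.0015, -0.001], [0, 0.003, -0.001], [0, 0.0045, -0.001], [0, 0.006, -0.001], [0, 0.0075, -0.001], [0, 0.009, -0.001], [0, 0.0105, -0.001], [0, 0.012, -0.001], [0, 0.013, -0.001], [0, 0.014, -0.001], [0, 0.014, -0.001]], "gripper": [0.8, 0.8, 0.8, 0.8, 0.8, 0.8, 0.8, 0.8, 0.8, 0.8, 0.8, 0.8]}}

```text
time: 8.6
position: [0.5226, -0.1265, 0.067]
tool_rot: [0.992, -0.128, -0.0, -0.0]
ft_force: [-0.2, 0.6, -2.0]
grip_width: 0.018
grip_force: 20.0
```

{"name": "arm_command", "arguments": {"delta_rot": [[0, 0, 0], [0, 0, 0], [0, 0, 0], [0, 0, 0]], "delta_pos": [[0, 0.001, 0], [0, 0.002, 0], [0, 0.003, 0], [0, 0.003, 0]], "gripper": [0.8, 0.8, 0.8, 0.8]}}

```text
time: 8.93
position: [0.5219, -0.1295, 0.067]
tool_rot: [0.992, -0.128, -0.0, 0.0]
ft_force: [0.9, 1.1, -1.6]
grip_width: 0.0178
grip_force: 20.0
```

```bash
python3 -c "
from h import *
st()"
```

```text
t 8.9 pos [ 0.5219 -0.1295  0.067 ] yaw -14.66 rack [  1.4 -41.2] F [ 0.9  1.1 -1.6] w 0.0178 gf 20.0
```

{"name": "arm_command", "arguments": {"delta_rot": [[0, 0, 0], [0, 0, 0], [0, 0, 0], [0, 0, 0]], "delta_pos": [[0, 0.001, 0.0005], [0, 0.002, 0.0005], [0, 0.002, 0.0005], [0, 0.002, 0.0005]], "gripper": [0.8, 0.8, 0.8, 0.8]}}

```text
time: 9.27
position: [0.5215, -0.1312, 0.0668]
tool_rot: [0.992, -0.128, 0.0, -0.0]
ft_force: [0.1, 2.6, 2.5]
grip_width: 0.0179
grip_force: 20.0
```

{"name": "arm_command", "arguments": {"delta_rot": [[0, 0, 0], [0, 0, 0], [0, 0, 0], [0, 0, 0]], "delta_pos": [[0, 0.001, 0], [0, 0.002, 0], [0, 0.002, 0], [0, 0.002, 0]], "gripper": [0.8, 0.8, 0.8, 0.8]}}

```text
time: 9.6
position: [0.5209, -0.1331, 0.0668]
tool_rot: [0.992, -0.128, 0.0, -0.0]
ft_force: [0.1, 3.2, 4.8]
grip_width: 0.0179
grip_force: 20.0
```

```bash
python3 -c "
from h import *
st()"
```

```text
t 9.6 pos [ 0.5209 -0.1331  0.0668] yaw -14.66 rack [  1.4 -44.9] F [0.1 3.2 4.8] w 0.0179 gf 20.0
```

{"name": "arm_command", "arguments": {"delta_rot": [[0, 0, 0], [0, 0, 0], [0, 0, 0], [0, 0, 0]], "delta_pos": [[0, 0.001, -0.0005], [0, 0.002, -0.0005], [0, 0.002, -0.0005], [0, 0.002, -0.0005]], "gripper": [0.8, 0.8, 0.8, 0.8]}}

```text
time: 9.93
position: [0.5209, -0.1337, 0.0669]
tool_rot: [0.992, -0.128, 0.0, -0.001]
ft_force: [3.2, 8.3, 2.4]
grip_width: 0.0179
grip_force: 20.0
```

{"name": "arm_command", "arguments": {"delta_rot": [[0, 0, 0], [0, 0, 0], [0, 0, 0], [0, 0, 0]], "delta_pos": [[0, 0.001, 0], [0, 0.002, 0], [0, 0.002, 0], [0, 0.002, 0]], "gripper": [0.8, 0.8, 0.8, 0.8]}}

```text
time: 10.27
position: [0.5207, -0.1341, 0.067]
tool_rot: [0.992, -0.129, 0.0, -0.003]
ft_force: [5.3, 12.5, 4.4]
grip_width: 0.0175
grip_force: 20.1
```

```bash
python3 -c "
from h import *
st()"
```

```text
t 10.3 pos [ 0.5207 -0.1341  0.067 ] yaw -14.84 rack [  1.5 -45.9] F [ 5.3 12.5  4.4] w 0.0175 gf 20.1
```

{"name": "arm_command", "arguments": {"delta_rot": [[0, 0, 0], [0, 0, 0], [0, 0, 0], [0, 0, 0], [0, 0, 0], [0, 0, 0], [0, 0, 0], [0, 0, 0], [0, 0, 0], [0, 0, 0]], "delta_pos": [[0, -0.001, 0], [0, -0.0025, 0], [0, -0.0025, 0], [0, -0.0025, 0], [0, -0.0025, 0], [0, -0.0025, 0], [0, -0.0025, -0.02], [0, -0.0025, -0.05], [0, -0.0025, -0.08], [0, -0.0025, -0.083]], "gripper": [0.8, 0.8, 0.8, 0.42, 0.42, 0.42, 0.42, 0.42, 0.42, 0.42]}}

```text
time: 11.1
position: [0.5236, -0.137, 0.1546]
tool_rot: [0.992, -0.128, 0.005, 0.002]
ft_force: [0.5, -0.5, -0.3]
grip_width: 0.0255
grip_force: 0.0
```

```bash
python3 -c "
from h import *
go([.437,.171,.15],6.4)
t=viewer.camera('top');c=viewer.camera('scene');print(blobs(c['pixels'],(0,190,190),(6,255,255),(215,150,290,210)))
for n,k in(('top',t),('scene',c)):print(n,blobs(k['pixels'],(24,180,180),(36,255,255),(170,160,345,255),3))
"
```

```text
t 11.1 pos [ 0.5236 -0.137   0.1546] yaw -14.66 rack [  5.  -47.9] F [ 0.5 -0.5 -0.3] w 0.0255 gf 0.0
dpos [-0.1618 -0.276   0.0021] drot [  0.27  -0.52 -21.06]
[(14, [222.43, 163.79], [5, 12, 6, 4]), (15, [242.0, 174.0], [24, 23, 7, 3])]
top [(4, [185.0, 236.5], [15, 75, 1, 4])]
scene [(29, [327.59, 179.93], [155, 18, 6, 5])]
```

{"name": "arm_command", "arguments": {"delta_rot": [[0, 0, -2], [0, 0, -4], [0, 0, -6], [0, 0, -8], [0, 0, -11], [0, 0, -13], [0, 0, -15], [0, 0, -17], [0, 0, -19], [0, 0, -21], [0, 0, -21], [0, 0, -21]], "delta_pos": [[-0.01, -0.018, 0], [-0.025, -0.045, 0], [-0.042, -0.072, 0], [-0.06, -0.103, 0], [-0.078, -0.134, 0], [-0.096, -0.164, 0], [-0.114, -0.194, 0], [-0.13, -0.222, 0], [-0.145, -0.247, 0], [-0.155, -0.265, 0], [-0.162, -0.276, 0], [-0.162, -0.276, 0]], "gripper": [0.08, 0.08, 0.08, 0.08, 0.08, 0.08, 0.08, 0.08, 0.08, 0.08, 0.08, 0.08], "grip_force": 10}}

```text
time: 12.2
position: [0.4314, 0.1749, 0.1486]
tool_rot: [0.998, 0.057, -0.002, 0.0]
ft_force: [-0.4, 0.5, -0.5]
grip_width: 0.0398
grip_force: 0.0
```

```bash
python3 -c "
from h import *
c=viewer.camera('scene')
go([.437,.171,.057],6.4)
X=np.linalg.inv(c['pose'])
for q in([.437,.171,.094],[.437,.171,.15]):
    w=X@[*q,1];print((w[:2]/w[2]*c['fx']+[c['cx'],c['cy']]).round(1))
a=cv2.resize(c['pixels'][110:230,280:380],None,fx=4.5,fy=4.5,interpolation=2)
b=cv2.resize(c['pixels'][140:230,190:280],None,fx=4.5,fy=4.5,interpolation=2)
b=cv2.copyMakeBorder(b,0,a.shape[0]-b.shape[0],0,0,0);b=b[:,:350]
cv2.imwrite('pics/c5.png',np.hstack([a,b]))
"
```

```text
t 12.2 pos [0.4322 0.1738 0.1488] yaw 6.50 rack [-162.   229.6] F [ 0.6 -0.7 -0.3] w 0.0400 gf 0.0
dpos [0.0047 0.0033 0.0917] drot [0.03 0.17 0.1 ]
[326.7 179.3]
[328.7 162.8]
```

View pics/c5.png

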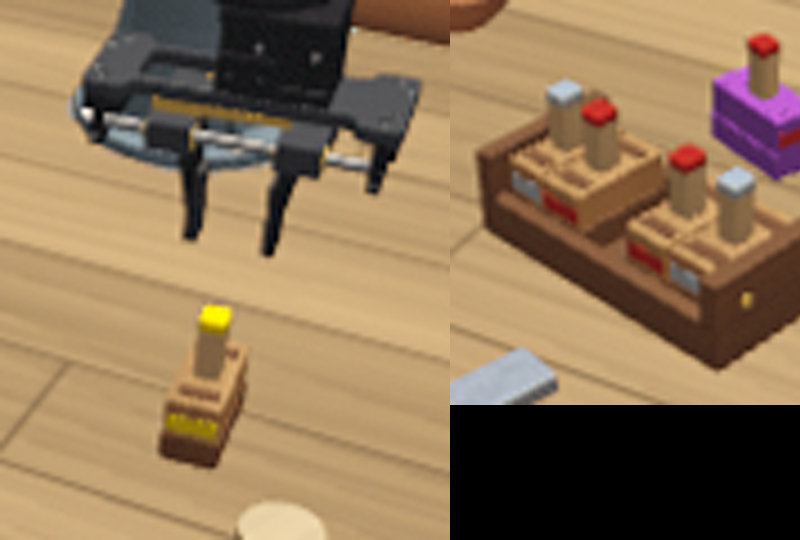

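The fingers straddle the line of the yellow handle. On the right, the reds are spread and each one touches its grey block, with an open slot between them. I'll descend and grip yellow.

{"name": "arm_command", "arguments": {"delta_rot": [[0, 0, 0], [0, 0, 0], [0, 0, 0], [0, 0, 0], [0, 0, 0], [0, 0, 0], [0, 0, 0], [0, 0, 0], [0, 0, 0]], "delta_pos": [[0.005, 0.001, 0], [0.005, 0.001, 0], [0.005, 0.001, 0.02], [0.005, 0.001, 0.04], [0.005, 0.001, 0.06], [0.005, 0.001, 0.078], [0.005, 0.001, 0.087], [0.005, 0.001, 0.0915], [0.005, 0.001, 0.0915]], "gripper": [0.08, 0.08, 0.08, 0.08, 0.08, 0.08, 0.08, 0.08, 0.08]}}

```text
time: 13.0
position: [0.4388, 0.1722, 0.0578]
tool_rot: [0.999, 0.055, -0.001, 0.0]
ft_force: [-0.4, -0.0, -0.0]
grip_width: 0.0405
grip_force: 0.0
```

{"name": "arm_command", "arguments": {"delta_rot": [[0, 0, 0], [0, 0, 0], [0, 0, 0], [0, 0, 0], [0, 0, 0], [0, 0, 0], [0, 0, 0], [0, 0, 0]], "delta_pos": [[0, 0, 0], [0, 0, 0], [0, 0, 0], [0, 0, 0], [0, 0, 0], [0, 0, 0], [0, 0, 0], [0, 0, 0]], "gripper": [0.2, 0.3, 0.4, 0.5, 0.6, 0.7, 0.8, 0.8]}}

```text
time: 13.67
position: [0.4389, 0.1731, 0.0589]
tool_rot: [0.998, 0.055, 0.0, -0.0]
ft_force: [-0.5, -0.4, 4.4]
grip_width: 0.018
grip_force: 10.0
```

```bash
python3 -c "
from h import *
st()"
```

```text
t 13.7 pos [0.4389 0.1731 0.0589] yaw 6.34 rack [-155.3  230.6] F [-0.5 -0.4  4.4] w 0.0180 gf 10.0
```

{"name": "arm_command", "arguments": {"delta_rot": [[0, 0, 0], [0, 0, 0], [0, 0, 0], [0, 0, 0], [0, 0, 0], [0, 0, 0], [0, 0, 0], [0, 0, 0], [0, 0, 0], [0, 0, 0]], "delta_pos": [[0, 0, 0], [0, 0, 0], [0, 0, -0.005], [0, 0, -0.015], [0, 0, -0.035], [0, 0, -0.06], [0, 0, -0.085], [0, 0, -0.11], [0, 0, -0.13], [0, 0, -0.14]], "gripper": [0.8, 0.8, 0.8, 0.8, 0.8, 0.8, 0.8, 0.8, 0.8, 0.8], "grip_force": 30}}

```text
time: 14.5
position: [0.4395, 0.1731, 0.2009]
tool_rot: [0.998, 0.055, 0.002, -0.0]
ft_force: [0.5, -0.3, -0.8]
grip_width: 0.0176
grip_force: 30.0
```

```bash
python3 -c "
from h import *
go(rk(1.5,-3.5,.2))"
```

```text
t 14.5 pos [0.4395 0.1731 0.2009] yaw 6.35 rack [-154.8  230.7] F [ 0.5 -0.3 -0.8] w 0.0176 gf 30.0
dpos [0.0619 0.2747 0.0011] drot [-0.04 -0.2  21.  ]
```

{"name": "arm_command", "arguments": {"delta_rot": [[0, 0, 2], [0, 0, 4], [0, 0, 6], [0, 0, 8], [0, 0, 11], [0, 0, 13], [0, 0, 15], [0, 0, 17], [0, 0, 19], [0, 0, 21], [0, 0, 21], [0, 0, 21]], "delta_pos": [[0.003, 0.012, 0], [0.008, 0.036, 0], [0.014, 0.063, 0], [0.02, 0.09, 0], [0.0265, 0.118, 0], [0.033, 0.146, 0], [0.0395, 0.174, 0], [0.0455, 0.202, 0], [0.052, 0.23, 0], [0.057, 0.254, 0], [0.061, 0.27, 0], [0.062, 0.275, 0]], "gripper": [0.8, 0.8, 0.8, 0.8, 0.8, 0.8, 0.8, 0.8, 0.8, 0.8, 0.8, 0.8]}}

```text
time: 15.5
position: [0.5316, -0.096, 0.1983]
tool_rot: [0.992, -0.128, 0.0, 0.0]
ft_force: [0.7, -0.4, -2.0]
grip_width: 0.0181
grip_force: 30.0
```

{"name": "arm_command", "arguments": {"delta_rot": [[0, 0, 0], [0, 0, 0], [0, 0, 0], [0, 0, 0]], "delta_pos": [[0, 0, 0], [0, 0, 0], [0, 0, 0], [0, 0, 0]], "gripper": [0.8, 0.8, 0.8, 0.8]}}

```text
time: 15.83
position: [0.53, -0.092, 0.1985]
tool_rot: [0.992, -0.127, -0.001, -0.0]
ft_force: [-0.2, 1.0, -1.6]
grip_width: 0.018
grip_force: 30.0
```

```bash
python3 -c "
from h import *
c=viewer.camera('scene')
go(rk(1.5,-3.5,.13))
X=np.linalg.inv(c['pose']);s=status.get_obs();p=s['position']
for q in(p+[0,0,.036],):
    w=X@[*q,1];print((w[:2]/w[2]*c['fx']+[c['cx'],c['cy']]).round(1))
print(blobs(c['pixels'],(24,150,150),(36,255,255),(200,90,290,200),2))
cv2.imwrite('pics/c6.png',cv2.resize(c['pixels'][90:230,180:290],None,fx=4.2,fy=4.2,interpolation=2))
"
```

```text
t 15.9 pos [ 0.5302 -0.0921  0.1986] yaw -14.55 rack [ 0.  -2.9] F [-1.1  0.4 -1.6] w 0.0177 gf 30.0
dpos [0.0015 0.0006 0.0686] drot [-0.02  0.04  0.1 ]
[230.6 128.9]
[(14, [229.21, 129.36], [27, 38, 5, 4]), (4, [224.0, 153.5], [23, 63, 3, 2])]
```

View pics/c6.png

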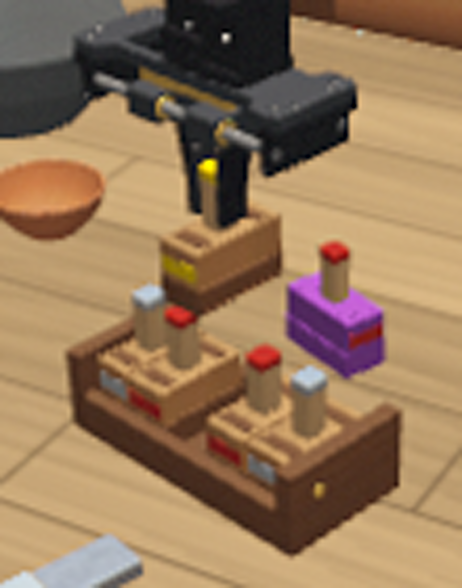

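```bash
python3 -c "
from h import *
c=viewer.camera('scene')
s,p,r=st()
im=c['pixels']
print('yl',blobs(im,(20,130,100),(36,255,255),(213,145,240,165),3))
print('red',blobs(im,(0,150,80),(8,255,255),(205,180,250,205),4))
f=lambda x,y:(180+x/4.2,90+y/4.2)
for z in(.035,.045):
    for n,q,dz in(('rR',f(145,404),0),('rL',f(225,449),0),('y',f(181,269),p[2]-.069)):
        print(n,torack(ray(c,*q,z+dz)).round(1))
"
```

```text
t 15.9 pos [ 0.5303 -0.0923  0.1986] yaw -14.56 rack [ 0.2 -3.1] F [ 0.2  0.1 -1.6] w 0.0179 gf 30.0
yl [(32, [222.0, 153.75], [5, 6, 9, 7])]
red [(23, [214.04, 185.87], [6, 3, 7, 7]), (29, [232.38, 196.28], [24, 13, 8, 8])]
rR [ 34.1 -51. ]
rL [33.1 32.6]
y [29.5 -7.3]
rR [ 43.4 -39.7]
rL [42.4 42.7]
y [41.   5.9]
```

{"name": "arm_command", "arguments": {"delta_rot": [[0, 0, 0], [0, 0, 0], [0, 0, 0], [0, 0, 0], [0, 0, 0], [0, 0, 0], [0, 0, 0], [0, 0, 0], [0, 0, 0]], "delta_pos": [[0.002, 0.0005, 0], [0.002, 0.0005, 0.01], [0.002, 0.0005, 0.02], [0.002, 0.0005, 0.035], [0.002, 0.0005, 0.05], [0.002, 0.0005, 0.06], [0.002, 0.0005, 0.064], [0.002, 0.0005, 0.064], [0.002, 0.0005, 0.064]], "gripper": [0.8, 0.8, 0.8, 0.8, 0.8, 0.8, 0.8, 0.8, 0.8]}}

```text
time: 16.68
position: [0.5326, -0.0946, 0.1343]
tool_rot: [0.992, -0.128, -0.0, -0.0]
ft_force: [-0.0, 0.8, -2.0]
grip_width: 0.0178
grip_force: 30.0
```

```bash
python3 -c "
from h import *
c=viewer.camera('scene');s,p,r=st();im=c['pixels']
y=blobs(im,(20,130,100),(36,255,255),(213,150,245,190),3);print(y)
rd=blobs(im,(0,150,80),(8,255,255),(205,180,250,205),8);print(rd)
for z in(.038,.041,.044):
    for b in rd: print(torack(ray(c,*b[1],z)).round(1),end=' ')
    for b in y: print('y',torack(ray(c,*b[1],z+p[2]-.069)).round(1))
cv2.imwrite('pics/c7.png',cv2.resize(im[110:220,190:270],None,fx=5.4,fy=5.4,interpolation=2))
"
```

```text
t 16.7 pos [ 0.533  -0.0947  0.1348] yaw -14.66 rack [ 3.4 -4.7] F [ 1.  -0.3 -1.4] w 0.0179 gf 30.0
[(17, [228.82, 151.47], [14, 0, 5, 5]), (33, [221.64, 172.85], [5, 19, 9, 8])]
[(23, [213.91, 185.78], [6, 3, 7, 7]), (28, [232.21, 196.25], [24, 13, 8, 8])]
[ 36.7 -50.7] [36.3 30.3] y [-64.2 -85.8]
y [37.5 -9.4]
[ 39.4 -47.3] [39.1 33.4] y [-60.6 -81.8]
y [40.6 -5.9]
[ 42.2 -43.9] [41.9 36.4] y [-57.  -77.9]
y [43.7 -2.3]
```

View pics/c7.png

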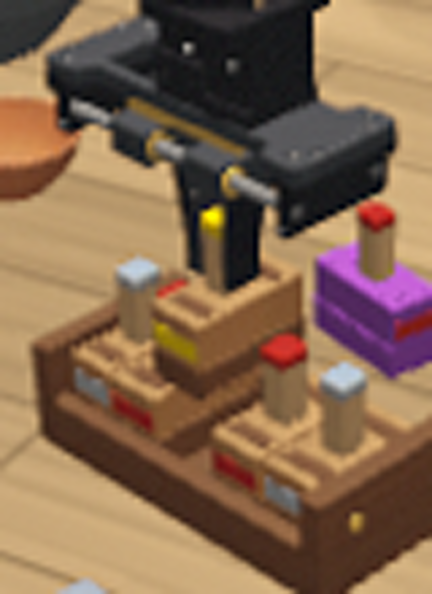

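{"name": "arm_command", "arguments": {"delta_rot": [[0, 0, 0], [0, 0, 0], [0, 0, 0], [0, 0, 0]], "delta_pos": [[0, 0, 0], [0, 0, 0], [0, 0, 0], [0, 0, 0]], "gripper": [0.8, 0.8, 0.8, 0.8]}}

```text
time: 17.07
position: [0.5328, -0.0946, 0.135]
tool_rot: [0.992, -0.128, 0.0, 0.0]
ft_force: [1.1, 0.5, -1.6]
grip_width: 0.0178
grip_force: 30.0
```

```bash
python3 -c "
from h import *
go(rk(2,-3.8,.1))"
```

```text
t 17.1 pos [ 0.5328 -0.0946  0.135 ] yaw -14.66 rack [ 3.2 -4.7] F [ 1.1  0.5 -1.6] w 0.0178 gf 30.0
dpos [-0.0012 -0.0009  0.035 ] drot [ 0.01 -0.06 -0.01]
```

{"name": "arm_command", "arguments": {"delta_rot": [[0, 0, 0], [0, 0, 0], [0, 0, 0], [0, 0, 0], [0, 0, 0], [0, 0, 0], [0, 0, 0], [0, 0, 0]], "delta_pos": [[-0.001, -0.001, 0], [-0.001, -0.001, 0.003], [-0.001, -0.001, 0.008], [-0.001, -0.001, 0.014], [-0.001, -0.001, 0.02], [-0.001, -0.001, 0.025], [-0.001, -0.001, 0.025], [-0.001, -0.001, 0.025]], "gripper": [0.8, 0.8, 0.8, 0.8, 0.8, 0.8, 0.8, 0.8]}}

```text
time: 17.73
position: [0.5314, -0.0932, 0.1089]
tool_rot: [0.992, -0.128, -0.001, -0.0]
ft_force: [-0.2, -0.2, -1.4]
grip_width: 0.0175
grip_force: 30.0
```

```bash
python3 -c "
from h import *
go(rk(2,-3.7,.1))"
```

```text
t 17.7 pos [ 0.5314 -0.0932  0.1089] yaw -14.66 rack [ 1.5 -3.6] F [-0.2 -0.2 -1.4] w 0.0175 gf 30.0
dpos [0.0005 0.0001 0.0089] drot [-0.01  0.08 -0.01]
```

Inside the upper gap with no contact. Lowering further.

{"name": "arm_command", "arguments": {"delta_rot": [[0, 0, 0], [0, 0, 0], [0, 0, 0], [0, 0, 0], [0, 0, 0], [0, 0, 0]], "delta_pos": [[0, 0, 0.003], [0, 0, 0.006], [0, 0, 0.01], [0, 0, 0.014], [0, 0, 0.014], [0, 0, 0.014]], "gripper": [0.8, 0.8, 0.8, 0.8, 0.8, 0.8]}}

```text
time: 18.23
position: [0.5316, -0.0932, 0.0952]
tool_rot: [0.992, -0.128, -0.0, -0.0]
ft_force: [-0.4, 0.5, -1.4]
grip_width: 0.0177
grip_force: 30.0
```

```bash
python3 -c "
from h import *
go(rk(2,-3.7,.085))"
```

```text
t 18.2 pos [ 0.5316 -0.0932  0.0952] yaw -14.66 rack [ 1.6 -3.6] F [-0.4  0.5 -1.4] w 0.0177 gf 30.0
dpos [0.0004 0.0001 0.0102] drot [-0.01  0.05 -0.01]
```

{"name": "arm_command", "arguments": {"delta_rot": [[0, 0, 0], [0, 0, 0], [0, 0, 0], [0, 0, 0], [0, 0, 0], [0, 0, 0]], "delta_pos": [[0, 0, 0.001], [0, 0, 0.0025], [0, 0, 0.004], [0, 0, 0.005], [0, 0, 0.005], [0, 0, 0.005]], "gripper": [0.8, 0.8, 0.8, 0.8, 0.8, 0.8]}}

```text
time: 18.73
position: [0.5318, -0.0933, 0.0905]
tool_rot: [0.992, -0.128, -0.0, -0.0]
ft_force: [-0.1, -0.2, -1.7]
grip_width: 0.0177
grip_force: 30.0
```

```bash
python3 -c "
from h import *
go(rk(2,-3.7,.085))"
```

```text
t 18.7 pos [ 0.5318 -0.0933  0.0905] yaw -14.66 rack [ 1.9 -3.6] F [-0.1 -0.2 -1.7] w 0.0177 gf 30.0
dpos [0.0001 0.0001 0.0055] drot [-0.    0.01 -0.01]
```

{"name": "arm_command", "arguments": {"delta_rot": [[0, 0, 0], [0, 0, 0], [0, 0, 0], [0, 0, 0], [0, 0, 0], [0, 0, 0]], "delta_pos": [[0, 0, 0.001], [0, 0, 0.002], [0, 0, 0.003], [0, 0, 0.004], [0, 0, 0.004], [0, 0, 0.004]], "gripper": [0.8, 0.8, 0.8, 0.8, 0.8, 0.8]}}

```text
time: 19.23
position: [0.5317, -0.0933, 0.0864]
tool_rot: [0.992, -0.128, -0.0, -0.0]
ft_force: [0.6, -0.3, -1.0]
grip_width: 0.018
grip_force: 30.0
```

{"name": "arm_command", "arguments": {"delta_rot": [[0, 0, 0], [0, 0, 0], [0, 0, 0], [0, 0, 0], [0, 0, 0], [0, 0, 0]], "delta_pos": [[0, 0, 0.001], [0, 0, 0.002], [0, 0, 0.003], [0, 0, 0.004], [0, 0, 0.004], [0, 0, 0.004]], "gripper": [0.8, 0.8, 0.8, 0.8, 0.8, 0.8]}}

```text
time: 19.73
position: [0.5318, -0.0933, 0.0825]
tool_rot: [0.992, -0.128, -0.0, -0.0]
ft_force: [-0.3, -0.4, -1.9]
grip_width: 0.0176
grip_force: 30.0
```

```bash
python3 -c "
from h import *
st()"
```

```text
t 19.7 pos [ 0.5318 -0.0933  0.0825] yaw -14.66 rack [ 1.9 -3.6] F [-0.3 -0.4 -1.9] w 0.0176 gf 30.0
```

It's below the bevels with no contact force, so it's a clean fit. Continuing to the floor, expected at TCP z about 0.069.

{"name": "arm_command", "arguments": {"delta_rot": [[0, 0, 0], [0, 0, 0], [0, 0, 0], [0, 0, 0], [0, 0, 0], [0, 0, 0], [0, 0, 0], [0, 0, 0], [0, 0, 0]], "delta_pos": [[0, 0, 0.001], [0, 0, 0.0025], [0, 0, 0.004], [0, 0, 0.0055], [0, 0, 0.007], [0, 0, 0.0085], [0, 0, 0.01], [0, 0, 0.011], [0, 0, 0.011]], "gripper": [0.8, 0.8, 0.8, 0.8, 0.8, 0.8, 0.8, 0.8, 0.8]}}

```text
time: 20.48
position: [0.5317, -0.0932, 0.0713]
tool_rot: [0.992, -0.128, -0.0, -0.0]
ft_force: [-0.1, 0.5, -1.7]
grip_width: 0.018
grip_force: 30.0
```

{"name": "arm_command", "arguments": {"delta_rot": [[0, 0, 0], [0, 0, 0], [0, 0, 0], [0, 0, 0], [0, 0, 0]], "delta_pos": [[0, 0, 0.001], [0, 0, 0.002], [0, 0, 0.003], [0, 0, 0.003], [0, 0, 0.003]], "gripper": [0.8, 0.8, 0.8, 0.8, 0.8]}}

```text
time: 20.9
position: [0.5319, -0.0933, 0.069]
tool_rot: [0.992, -0.128, 0.0, 0.0]
ft_force: [-0.6, 0.3, 3.7]
grip_width: 0.018
grip_force: 30.0
```

```bash
python3 -c "
from h import *
st()"
```

```text
t 20.9 pos [ 0.5319 -0.0933  0.069 ] yaw -14.65 rack [ 2.  -3.6] F [-0.6  0.3  3.7] w 0.0180 gf 30.0
```

Seated on the floor at z 0.069. Opening a little and withdrawing straight up.

{"name": "arm_command", "arguments": {"delta_rot": [[0, 0, 0], [0, 0, 0], [0, 0, 0], [0, 0, 0], [0, 0, 0], [0, 0, 0], [0, 0, 0], [0, 0, 0], [0, 0, 0], [0, 0, 0], [0, 0, 0], [0, 0, 0]], "delta_pos": [[0, 0, -0.0005], [0, 0, -0.0005], [0, 0, -0.0005], [0, 0, -0.0005], [0, 0, -0.005], [0, 0, -0.015], [0, 0, -0.03], [0, 0, -0.05], [0, 0, -0.08], [0, 0, -0.11], [0, 0, -0.14], [0, 0, -0.15]], "gripper": [0.45, 0.45, 0.45, 0.45, 0.45, 0.45, 0.45, 0.45, 0.45, 0.45, 0.45, 0.45]}}

```text
time: 21.9
position: [0.5343, -0.0941, 0.2238]
tool_rot: [0.992, -0.127, 0.005, 0.001]
ft_force: [1.5, -0.6, 0.3]
grip_width: 0.0242
grip_force: 0.0
```

{"name": "arm_command", "arguments": {"delta_rot": [[0, 0, 0], [0, 0, 0], [0, 0, 0], [0, 0, 0], [0, 0, 0], [0, 0, 0]], "delta_pos": [[-0.02, 0, 0], [-0.05, 0, 0], [-0.08, 0, 0], [-0.1, 0, 0], [-0.1, 0, 0], [-0.1, 0, 0]], "gripper": [0.45, 0.45, 0.45, 0.45, 0.45, 0.45]}}

```text
time: 22.4
position: [0.4343, -0.0677, 0.2188]
tool_rot: [0.992, -0.128, 0.0, 0.0]
ft_force: [1.0, 0.8, 0.8]
grip_width: 0.0241
grip_force: 0.0
```

```bash
python3 -c "
from h import *
st();c=viewer.camera('scene')
cv2.imwrite('pics/c8.png',cv2.resize(c['pixels'][110:230,180:290],None,fx=4.8,fy=4.8,interpolation=2))
"
```

```text
t 22.4 pos [ 0.4343 -0.0677  0.2188] yaw -14.67 rack [-98.9  -3.5] F [1.  0.8 0.8] w 0.0241 gf 0.0
```

View pics/c8.png

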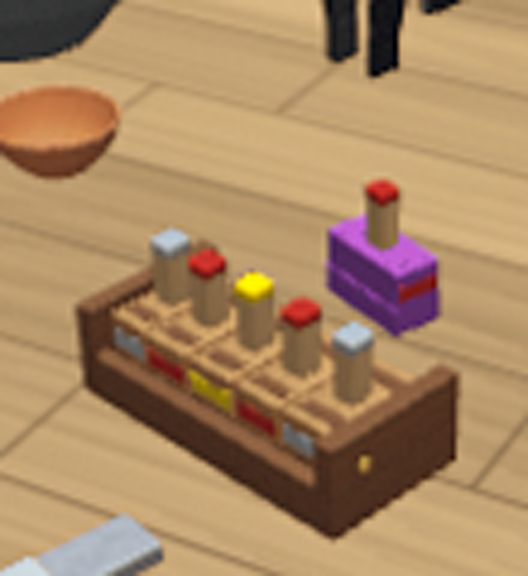

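The yellow block (crop 255,287) stands level between the two reds. All five blocks are upright, the purple look-alike hasn't moved, and the gripper is clear.

```bash
python3 -c "
from rig import robot
print(robot.hand_in())"
```

```text
the job is handed in; nothing more can be done
None
```

The yellow-capped block is fully down on the trough floor between the two red ones; all five blocks are upright, the gripper is clear, and the job was handed in after about 22 s.

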